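# Open the stuck twist-off jar

## Robot

A 7-joint arm with a two-finger parallel gripper is mounted at the origin on a cart in front of the work surface, level with it; the furniture and walls round the work are solid. World frame = base frame: x ahead of the robot, y to its left, z up, the work surface at z = 0. Lengths are in mm, angles in rad, forces in N, time in s.
With the tool pointing down it reaches from about 400 to 875 mm from the base axis. Payload 4.4 kg.
Tool frame: the origin (TCP) lies midway between the tips of the shut fingers; the grasp point (between the pads) lies 19 mm behind it (ctrl.grip_point_offset is the distance from the TCP to the grasp point, in mm); z points along the fingers, y is the line along which they close (so a half turn about z gives the same grasp; the last joint's range is limited). The gripper opens to 85 mm and grips with 20 to 120 N. Pads are 22 mm wide; open, the fingers measure 114 mm over their backs; the gripper's body (76 mm by 85 mm) begins 54 mm behind the grasp point. The pads swing forward as they close: fully open they stand 13 mm farther back than shut.
Start: joints at [1.15, 0.628, 0.038, 1.517, -0.027, 0.996, -0.02], TCP at [225.84, -609.52, 231.313] pointing down, gripper open.
Joint ranges: [-3.06, 3.06], [-0.37, 2.12], [-1.25, 1.32], [0.18, 2.47], [-1.1, 4.24], [0.23, 1.98], [-2.94, 2.94]. Speed limits (rad/s): [2.57, 2.57, 3.14, 3.14, 3.14, 3.14, 3.14].

## Interface

Orientations are given as [roll, pitch, yaw] about the fixed x, y, z axes, in that order (R = Rz(yaw) Ry(pitch) Rx(roll)).
In Python, from cell import ctrl, telemetry, get_image, calibration gives the robot as it stands (ctrl), with the cameras as plain functions and the readings (telemetry).
- The arm moves only by the tool step_hand, called after "Request:" as name(argument=value, ...) on one line, values as JSON. Schema: {"type":"object","properties":{"increments":{"type":"array","items":{"type":"array","prefixItems":[{"type":"array","items":{"type":"number"},"minItems":3,"maxItems":3},{"type":"array","items":{"type":"number"},"minItems":3,"maxItems":3},{"type":"number"}],"minItems":3,"maxItems":3},"minItems":1,"maxItems":12},"only":{"type":"string"},"quiet":{"type":"boolean"},"lines":{"type":"string"}},"required":["increments"],"additionalProperties":false}. increments is a list of rows, 1 to 12 of them, each written [[dx, dy, dz], [rx, ry, rz], opening]: dx, dy, dz in shares of the most that a row can go, 1 being 50 mm, then a rotation vector rx, ry, rz in a scale on which 1.0 is pi rad, then the finger opening in mm; each row shifts and turns the commanded pose from where the row before left it, along the tool's axes as they then stand; what a row does not reach is not made up. A row lasts 1/10 s, in which the tool goes at most 50 mm and 0.15 rad, less where a joint would pass 70% of its speed; a pose out of reach is approached as far as the arm can. The fingers move at their own pace and stop on an object; the grip force is fixed at half the most. Time passes only in rows, so rows that do not move let the fingers close. The tool returns the time, the measured TCP pose, the force, the opening and the grip force at its end. only (a regular expression) keeps the lines of the reply that match it, lines (a string "A,B") keeps lines A to B, and quiet returns only ok. No shift or turn number may pass 1 either way. Input that does not fit is refused with a message, and nothing moves.
- telemetry.read_state(): the state, without advancing time (a new reading comes with each control period).
- get_image(name): name is "scene" or "top" or "wrist"; returns the picture (400x640x3 uint8, blue, green, red); there is no depth.
- calibration(name): a dict with "fx", "fy", "cx", "cy" (pixels), "rvec" (rotation vector, rad) and "tvec" (3), from world to camera coordinates, as OpenCV has them; the wrist camera has in their place "hand_eye" (4x4, takes a point from camera to tool coordinates, whose origin is the TCP and whose axes are the flange's). Camera axes: x right, y down, z forward; pixel columns grow to the right and rows downward; lengths in mm; the calibration is good to about 2 mm. A picture is of the moment at which its call begins: read the wrist's pose just before it. calibration takes no time and is no camera call.
- ctrl.finish_job(): hands the job in; it is judged then, once.
The state is a dict: "clock": time; "qpos": joint angles; "qd": joint speeds; "tau": joint torques, N m; "eef_pos": TCP position; "tool_rot": TCP orientation; "force": force on the tool from outside, world axes, zero at the start; "torque": the same for the moment, N m; "width": finger opening in mm; "gripper_force": force on a finger pad.
Only numpy, scipy, OpenCV 4.12 (cv2) and the standard library are available. Lean on these libraries where they do the work, as an engineer would, in place of code of your own. Each camera call takes 0.05 s, during which the arm holds its last target. There are 200 camera calls.

## Task

The jar held in the bench clamp has a stuck red lid. Break the lid loose with a hard anticlockwise twist, keep turning until it comes free (well over a quarter turn in all), lift it off, and set it down gently, top side up, in the middle of the white saucer. Leave the tin and the spice jars where they stand.

Things in the scene. Friction and masses are not known exactly. Their poses are not given: they have to be found in the camera images.
- jar: amber jar, 72 mm diameter, blank label, clamped between two grey jaws on a black 100 x 150 mm base, all fixed to the worktop. Origin under its centre on the worktop, z up. Jaws (54 mm high) stand on its +y and -y sides, a clamp knob on the -y side reaches 88 mm from the axis. Below z = 85 mm it has its full width, above that it narrows to the neck. Jar and saucer may swap sides, left and right
- jar_mouth (a point): centre of the jar's mouth, 128 mm above the worktop, under the lid at the start. Neck 38 mm diameter, with two glass flanges 49 mm across that hold the lid down. The lid sits with its underside 105 mm and its top 131 mm above the worktop
- lid: red twist-off lid, white disc on top, 58 mm diameter, 26 mm high, 40 g, ribbed side; origin at the centre of its open underside, z up through its top. At the start its x axis lies along the jar's x axis. Two lugs inside it run beneath the neck's flanges: until freed it cannot rise; it never turns clockwise
- lid_top (a point): centre of the lid's top, 26 mm above its origin. The lid turns anticlockwise (seen from above) without rising: about 1 N m to start it, falling within 0.5 rad to almost nothing. Once turned about 2.0 rad from the start its lugs clear the flanges and it lifts straight off; it turns no further than about 2.6 rad
- saucer: round white saucer, 150 mm diameter, 16 mm high, loose, 350 g; origin under its centre on the worktop; the flat of its middle lies about 5 mm above the worktop
- tin_beans: short green tin, 75 mm diameter, 58 mm high, towards the back; leave it alone
- spice_jar_3: spice jar with a yellow cap, 45 mm diameter, 100 mm high, towards the back; leave it alone
- spice_jar_4: spice jar with a white cap, 47 mm diameter, 98 mm high, towards the back; leave it alone

How it is judged:
By the outcome, as a careful person would: the job done as asked, in the order asked, and still so for the second after the job is handed in, with the robot touching nothing.
It also fails if it takes over 54 s, if anything falls off the work surface, if the arm or the gripper's body presses on something with over 40 N, if the wrist force passes 120 N, or if a joint passes its speed limit or range.

## Working session

There is one attempt and no reset: what is moved stays moved. The work goes in short steps, Python scripts to look and compute and a tool call to move; the robot and the scene stay as the last step left them, time stands still between calls to the robot, and variables do not carry over. Pictures are saved under pics/ and viewed, at most 10 in all, crops included, and the job is handed in when it is done.

```bash
ls; mkdir -p pics
```

Run:
```python
from cell import ctrl, telemetry, get_image, calibration
import cv2
s=telemetry.read_state();print(s)
for n in("scene","top"):
    cv2.imwrite(f"pics/{n}0.png",get_image(n));print(n,calibration(n))
print(calibration("wrist"))
```

```text
cell.py
pics
{'clock': 0.0, 'qpos': array([ 1.15020423,  0.62931805,  0.03843229,  1.51837334, -0.02697662,
        0.9963016 , -0.02003332]), 'qd': array([-8.36195974e-04,  3.16526999e-03,  3.60791561e-05, -1.38815360e-04,
       -1.11454132e-03,  1.43915468e-03,  1.30081210e-03]), 'tau': array([-3.03784700e-04, -5.63411415e+01,  1.22629479e+00, -1.93449408e+01,
        1.11411506e-02,  1.04032375e-02,  1.58858211e-05]), 'eef_pos': array([ 225.61538798, -608.92003469,  230.40540632]), 'tool_rot': array([-3.13971044e+00,  3.75431452e-05,  3.54779234e-01]), 'force': array([-0.0993245 , -0.32313014, -1.23128131]), 'torque': array([ 0.02808386, -0.04086856, -0.02576425]), 'gripper_force': 0.0, 'width': 85.16372617031568}
scene {'fx': 370.2245907321969, 'fy': 370.2245907321969, 'cx': 316.29950773640223, 'cy': 205.35523192250787, 'rvec': array([ 1.8181216 , -0.94047394,  0.57051335]), 'tvec': array([-363.44990365,  299.66724762,  521.84997969])}
top {'fx': 366.70002407523884, 'fy': 366.70002407523884, 'cx': 315.9805197603412, 'cy': 194.7311150523338, 'rvec': array([ 2.14139531, -2.13180868,  0.20148738]), 'tvec': array([-65.70377213, 552.12533065, 848.17094052])}
{'fx': 317.83083629046075, 'fy': 317.83083629046075, 'cx': 317.0514501770032, 'cy': 198.61583999336557, 'hand_eye': array([[-5.33038574e-05, -9.53627311e-01, -3.00989948e-01,
         7.60812070e+01],
       [ 9.99999936e-01, -1.57621241e-04,  3.22296696e-04,
         3.03721516e-01],
       [-3.54793341e-04, -3.00989912e-01,  9.53627258e-01,
        -1.41526706e+02],
       [ 0.00000000e+00,  0.00000000e+00,  0.00000000e+00,
         1.00000000e+00]])}
```

View pics/top0.png

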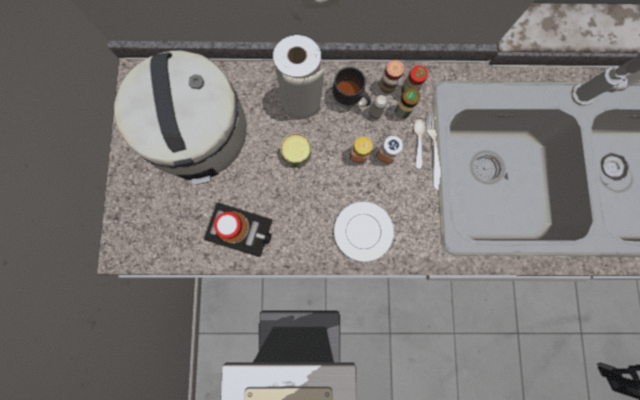

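View pics/scene0.png

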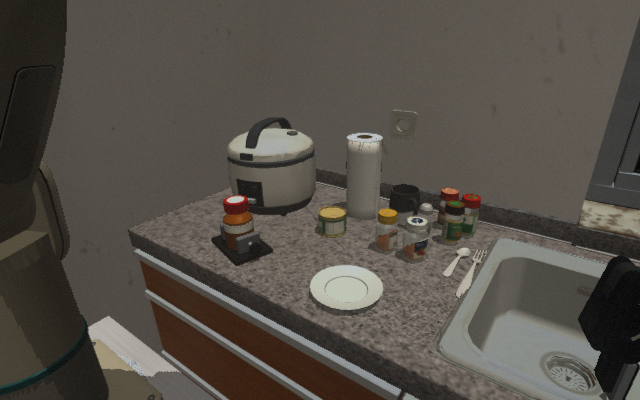

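The top view shows the red lid at about (229,226), the black clamp base from (206,205) to (272,255) with its knob at (265,237), and the saucer at (364,231). In the scene view the lid is at (236,205) and the saucer at (346,288). Next I'll measure these.

Create h.py:
```python
import numpy as np,cv2
from cell import ctrl, telemetry, get_image, calibration
from scipy.spatial.transform import Rotation as Ro
def cam(n,st=None):
    c=calibration(n); K=np.array([[c['fx'],0,c['cx']],[0,c['fy'],c['cy']],[0,0,1]])
    if n=='wrist':
        T=np.eye(4);T[:3,:3]=Ro.from_euler('xyz',st['tool_rot']).as_matrix();T[:3,3]=st['eef_pos'];T=T@c['hand_eye']
        return K,T[:3,:3],T[:3,3]
    R=cv2.Rodrigues(c['rvec'])[0]; return K,R.T,-R.T@c['tvec']
def ray(C,uv):
    K,R,o=C; d=R@np.linalg.inv(K)@np.array([uv[0],uv[1],1.]); return o,d/np.linalg.norm(d)
def onz(C,uv,z):
    o,d=ray(C,uv); return o+d*(z-o[2])/d[2]
def biggest(m):
    return max(cv2.findContours(m.astype(np.uint8),cv2.RETR_EXTERNAL,cv2.CHAIN_APPROX_NONE)[0],key=cv2.contourArea)
def circ(C,cnt,z):  # contour -> plane -> circle fit (algebraic)
    P=np.array([onz(C,p[0],z)[:2] for p in cnt]); 
    s=np.linalg.lstsq(np.c_[2*P,np.ones(len(P))],(P**2).sum(1),rcond=None)[0]
    return s[:2],np.sqrt(s[2]+s[:2]@s[:2])
def roi(m,x0,y0,x1,y1):
    o=np.zeros_like(m);o[y0:y1,x0:x1]=m[y0:y1,x0:x1];return o
```

Run:
```python
from h import *
for n,rl,rs,rb in(("top",(205,205,250,245),(325,195,400,268),(195,195,280,265)),("scene",(215,190,260,216),(300,255,395,320),None)):
    im=cv2.imread(f"pics/{n}0.png");b,g,r=[im[...,i].astype(int) for i in range(3)];C=cam(n)
    hsv=cv2.cvtColor(im,cv2.COLOR_BGR2HSV)
    w=roi((hsv[...,1]<60)&(hsv[...,2]>170),*rl);c=biggest(w);print(n,"disc",circ(C,c,131),cv2.contourArea(c))
    if n=="top":
        red=roi(((r>130)&(g<60))|((hsv[...,1]<60)&(hsv[...,2]>170)),*rl);c=biggest(red);print("lid all",circ(C,c,131),cv2.boundingRect(c))
    s=roi((hsv[...,1]<50)&(hsv[...,2]>165),*rs);c=biggest(s);print("saucer",circ(C,c,16),cv2.boundingRect(c))
    if rb:
        k=roi(im.max(2)<45,*rb);c=biggest(k);rc=cv2.boxPoints(cv2.minAreaRect(c));print("base",[onz(C,p,12)[:2].round(1) for p in rc])
    for nm,uv in dict(top=dict(beans=(296,149),y=(362,147),w=(392,146)),scene={})[n].items():print(nm,onz(C,uv,58 if nm=='beans' else 100).round())
```

```text
top disc (array([471.5530747 , 132.57893681]), np.float64(20.119064034923905)) 267.5
lid all (array([471.5530747 , 132.57893681]), np.float64(20.119064034923905)) (217, 215, 20, 19)
saucer (array([ 468.44873941, -184.77192964]), np.float64(75.609477410294)) (334, 196, 61, 66)
base [array([419.8,  85. ]), array([481. ,  62.3]), array([473.5,  43.2]), array([412.5,  66.1])]
beans [665. -13.  58.]
y [ 658. -171.  100.]
w [ 661. -242.  100.]
scene disc (array([473.79236558, 132.52173296]), np.float64(17.6869766754106)) 68.0
saucer (array([ 468.86895618, -182.46591445]), np.float64(72.22389605910868)) (310, 265, 73, 45)
```

Run:
```python
import cv2
im=cv2.imread("pics/top0.png")
cv2.imwrite("pics/crop1.png",cv2.resize(im[190:275,190:410],None,fx=3.6,fy=3.6,interpolation=cv2.INTER_CUBIC))
```

```text
(no output)
```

View pics/crop1.png

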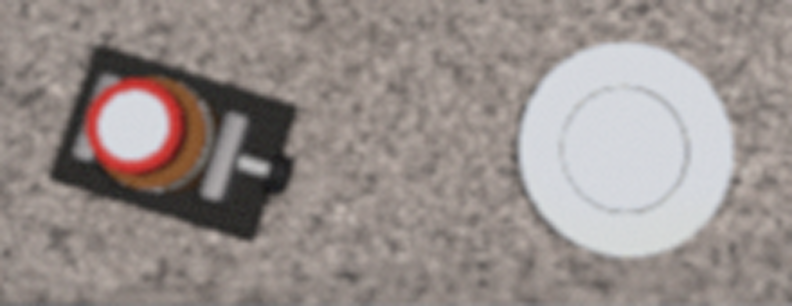

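The lid centre is about (472,132.5), agreeing to 2 mm between views. The saucer is at about (468.5,-184), with a fitted radius of 75 mm in the top view, which matches. I'll move over to the lid.

The manual's scale: shifts go in shares of 50 mm and turns go in shares of pi rad. Converting my numbers, 35 mm is 0.7, -29.6 mm is -0.592.

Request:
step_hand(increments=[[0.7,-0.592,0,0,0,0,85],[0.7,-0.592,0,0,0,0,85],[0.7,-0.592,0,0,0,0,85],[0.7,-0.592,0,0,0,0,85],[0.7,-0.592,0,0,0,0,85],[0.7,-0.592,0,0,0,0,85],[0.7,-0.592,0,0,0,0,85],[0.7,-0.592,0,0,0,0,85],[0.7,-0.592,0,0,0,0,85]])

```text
refused: increments[0]: [0.7, -0.592, 0, 0, 0, 0, 85] is too long (schema: maxItems 3). Nothing was moved.
```

The error is about the shape of the input: rows with the three-number parts in brackets of their own. Fixing that and sending the same move.

Request:
step_hand(increments=[[[0.7,-0.592,0],[0,0,0],85],[[0.7,-0.592,0],[0,0,0],85],[[0.7,-0.592,0],[0,0,0],85],[[0.7,-0.592,0],[0,0,0],85],[[0.7,-0.592,0],[0,0,0],85],[[0.7,-0.592,0],[0,0,0],85],[[0.7,-0.592,0],[0,0,0],85],[[0.7,-0.592,0],[0,0,0],85],[[0.7,-0.592,0],[0,0,0],85]])

```text
clock: 1.0
eef_pos: [429.2, -248.5, 231.2]
tool_rot: [-3.141, 0.0, 0.355]
force: [-0.2, -0.2, 0.5]
width: 85.0
gripper_force: 0.0
```

Request:
step_hand(increments=[[[0.38,-0.76,0],[0,0,0],85],[[0.38,-0.76,0],[0,0,0],85],[[0.38,-0.76,0],[0,0,0],85],[[0.38,-0.76,0],[0,0,0],85],[[0.38,-0.76,0],[0,0,0],85],[[0.38,-0.76,0],[0,0,0],85],[[0.38,-0.76,0],[0,0,0],85],[[0.38,-0.76,0],[0,0,0],85],[[0.38,-0.76,0],[0,0,0],85],[[0,0,0],[0,0,0],85],[[0,0,0],[0,0,0],85]])

```text
clock: 2.1
eef_pos: [469.8, 130.5, 230.9]
tool_rot: [3.141, 0.001, 0.357]
force: [-0.4, -1.5, 0.7]
width: 84.9
gripper_force: 0.0
```

Run:
```python
from h import *
s=telemetry.read_state();im=get_image("wrist");cv2.imwrite("pics/w1.png",im);print(s['eef_pos'],s['tool_rot'],s['qpos'].round(2))
C=cam("wrist",s);hsv=cv2.cvtColor(im,cv2.COLOR_BGR2HSV)
cv2.imwrite("pics/w1.png",im)
m=(hsv[...,1]<60)&(hsv[...,2]>170);m[:100]=0;c=biggest(m);print(cv2.boundingRect(c),circ(C,c,131))
```

```text
[469.76165321 130.54645907 230.94365385] [3.14148543e+00 1.01017736e-03 3.57416219e-01] [-0.29  0.4  -0.05  1.96  0.03  0.79 -1.57]
(313, 100, 327, 238) (array([498.10379258, -18.53837514]), np.float64(106.19956367706558))
```

View pics/w1.png

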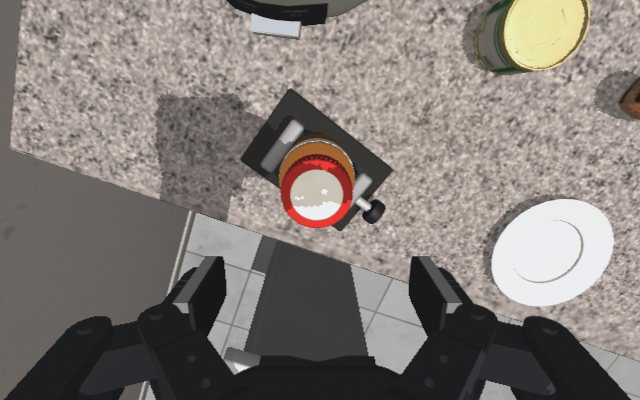

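The wrist view shows the lid at about (317,192), with red ring radius about 37 px, and the saucer at (552,252). I'll refine both.

Run:
```python
from h import *
s=telemetry.read_state();im=cv2.imread("pics/w1.png");C=cam("wrist",s);hsv=cv2.cvtColor(im,cv2.COLOR_BGR2HSV)
h,S,v=[hsv[...,i] for i in range(3)]
red=((h<6)|(h>172))&(S>150)&(v>100);wh=(S<70)&(v>120)
m=roi(wh,295,170,342,222);m=cv2.morphologyEx(m.astype(np.uint8),cv2.MORPH_CLOSE,np.ones((5,5)));c=biggest(m);print("disc",cv2.boundingRect(c),circ(C,c,131))
m=roi(red|wh,270,185,365,235);c=cv2.convexHull(biggest(m));print("lid bottom half",cv2.boundingRect(c)); c=c[c[:,0,1]>188];print(circ(C,c,131))
m=roi((S<40)&(v>150),485,190,620,312);c=biggest(m);print("saucer",cv2.boundingRect(c),circ(C,c,16))
```

```text
disc (295, 170, 47, 50) (array([472.5433492 , 129.50048171]), np.float64(20.031298058688403))
lid bottom half (270, 185, 95, 50)
(array([227.52629025,  38.97209052]), np.float64(230.8403912736018))
saucer (485, 190, 135, 122) (array([ 466.25150203, -186.68691514]), np.float64(91.78528720168072))
```

Run:
```python
from h import *
s=telemetry.read_state();im=cv2.imread("pics/w1.png");C=cam("wrist",s);hsv=cv2.cvtColor(im,cv2.COLOR_BGR2HSV)
h,S,v=[hsv[...,i] for i in range(3)]
red=roi((((h<4)|(h>174))&(S>190)&(v>100)),270,150,365,235)
c=biggest(red);print(cv2.boundingRect(c))
cs,hi=cv2.findContours(red.astype(np.uint8),cv2.RETR_CCOMP,cv2.CHAIN_APPROX_NONE)
hole=max([k for k,q in zip(cs,hi[0]) if q[3]>=0],key=cv2.contourArea);print("disc",cv2.boundingRect(hole),circ(C,hole,131))
o=c[c[:,0,1]>195];print("outer",circ(C,o,131))
m=roi(((S<22)&(v>190)),480,190,625,312);m=cv2.morphologyEx(m.astype(np.uint8),cv2.MORPH_OPEN,np.ones((5,5)));c=cv2.convexHull(biggest(m));print("saucer",cv2.boundingRect(c),circ(C,c,16))
```

```text
(281, 157, 71, 71)
disc (288, 168, 58, 54) (array([472.10927553, 130.11495176]), np.float64(22.070280811642583))
outer (array([472.44297034, 130.25194493]), np.float64(27.31561936256466))
saucer (492, 199, 122, 108) (array([ 467.46047252, -184.48255427]), np.float64(74.43610487322773))
```

To row units: 30 mm is 0.6, 2.5 mm is 0.05.

Request:
step_hand(increments=[[[0.05,0.006,0.6],[0,0,0],85],[[0,0,0.6],[0,0,0],85],[[0,0,0.6],[0,0,0],85],[[0,0,0.4],[0,0,0],85],[[0,0,0.24],[0,0,0],85],[[0,0,0.12],[0,0,0],85],[[0,0,0],[0,0,0],85],[[0,0,0],[0,0,0],85]])

```text
clock: 2.95
eef_pos: [473.3, 130.2, 104.0]
tool_rot: [3.141, -0.001, 0.354]
force: [0.7, -0.0, -0.1]
width: 85.0
gripper_force: 0.0
```

Request:
step_hand(increments=[[[0,0,0],[0,0,0],50],[[0,0,0],[0,0,0],50],[[0,0,0],[0,0,0],45],[[0,0,0],[0,0,0],40],[[0,0,0],[0,0,0],40],[[0,0,0],[0,0,0],40],[[0,0,0],[0,0,0],40],[[0,0,0],[0,0,0],40]])

```text
clock: 3.75
eef_pos: [473.2, 131.9, 104.7]
tool_rot: [-3.14, -0.003, 0.356]
force: [-2.5, 2.4, 9.0]
width: 57.0
gripper_force: 62.0
```

Run:
```python
from h import *
s=telemetry.read_state();print(s['torque'],s['qpos'].round(2))
im=get_image("scene");cv2.imwrite("pics/s2.png",cv2.resize(im[150:280,170:330],None,fx=4,fy=4,interpolation=cv2.INTER_CUBIC))
```

```text
[0.62236201 0.46294334 0.02639789] [-0.3   0.6  -0.04  2.07  0.05  0.46 -1.59]
```

View pics/s2.png

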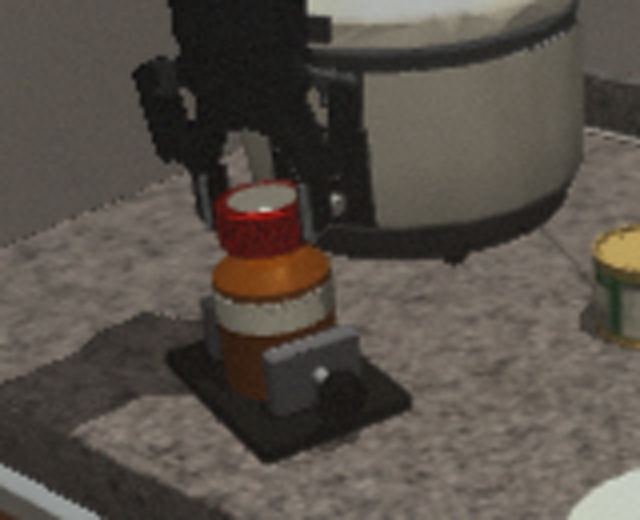

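The picture shows the pads over nearly the full side of the lid (crop 215–310, 180–255), centred. Now I'll twist.

To row units: -0.12 rad / 3.1416 = -0.0382.

Request:
step_hand(increments=[[[0,0,0],[0,0,-0.0382],40],[[0,0,0],[0,0,-0.0382],40],[[0,0,0],[0,0,-0.0382],40],[[0,0,0],[0,0,-0.0382],40],[[0,0,0],[0,0,0],40]])

```text
clock: 4.3
eef_pos: [472.3, 133.2, 105.7]
tool_rot: [-3.14, -0.003, 0.84]
force: [-4.2, 6.2, 16.4]
width: 57.1
gripper_force: 63.0
```

Run:
```python
from h import *
s=telemetry.read_state();print(s['torque'],s['qpos'].round(2))
im=get_image("wrist");cv2.imwrite("pics/w3.png",im)
```

```text
[ 1.27903997  1.08949101 -0.08605701] [-0.21  0.61 -0.18  2.07  0.21  0.48 -1.27]
```

View pics/w3.png

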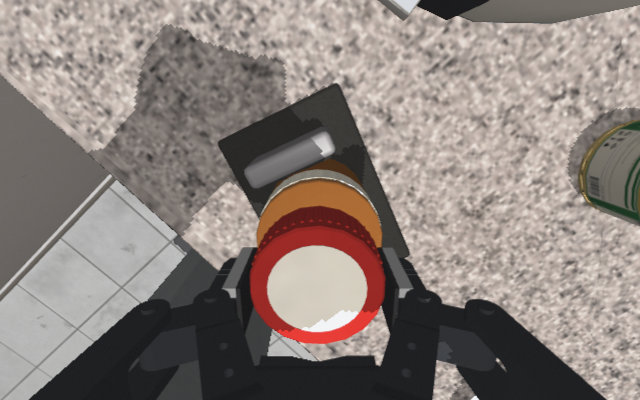

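The lid sits centred in the pads at (317,288). The tool turned 0.48 rad and the residual torque is small. I'll continue the turn.

To row units: -0.15 rad / 3.1416 = -0.0477.

Request:
step_hand(increments=[[[0,0,0],[0,0,-0.0477],40],[[0,0,0],[0,0,-0.0477],40],[[0,0,0],[0,0,-0.0477],40],[[0,0,0],[0,0,-0.0477],40],[[0,0,0],[0,0,-0.0477],40],[[0,0,0],[0,0,-0.0477],40],[[0,0,0],[0,0,-0.0477],40],[[0,0,0],[0,0,-0.0477],40],[[0,0,0],[0,0,-0.0477],40],[[0,0,0],[0,0,-0.0477],40],[[0,0,0],[0,0,-0.0477],40],[[0,0,0],[0,0,0],40]])

```text
clock: 5.55
eef_pos: [474.6, 131.7, 104.9]
tool_rot: [3.137, 0.002, 2.488]
force: [0.8, 0.5, 9.5]
width: 56.5
gripper_force: 62.6
```

Request:
step_hand(increments=[[[0,0,0],[0,0,-0.0477],40],[[0,0,0],[0,0,-0.0318],40],[[0,0,0],[0,0,0],40],[[0,0,0],[0,0,0],40]])

```text
clock: 5.95
eef_pos: [474.6, 131.6, 104.8]
tool_rot: [3.138, 0.003, 2.735]
force: [0.9, 0.8, 6.8]
width: 56.7
gripper_force: 62.9
```

Run:
```python
from h import *
s=telemetry.read_state();print(s['torque'],s['qpos'].round(2))
```

```text
[ 0.1844883  -0.12800535  0.08975079] [ 0.13  0.7  -0.7   2.06  0.75  0.65  0.09]
```

The tool has turned 2.38 rad in total. I'll try a small lift and check the force.

To row units: -2 mm is -0.04.

Request:
step_hand(increments=[[[0,0,-0.04],[0,0,0],40],[[0,0,-0.04],[0,0,0],40],[[0,0,-0.04],[0,0,0],40],[[0,0,0],[0,0,0],40]])

```text
clock: 6.35
eef_pos: [472.8, 130.8, 109.6]
tool_rot: [3.141, 0.0, 2.735]
force: [-0.1, 0.8, 1.4]
width: 56.6
gripper_force: 64.2
```

To row units: -20 mm is -0.4, -15 mm is -0.3.

Request:
step_hand(increments=[[[0,0,-0.2],[0,0,0],40],[[0,0,-0.3],[0,0,0],40],[[0,0,-0.4],[0,0,0],40],[[0,0,-0.4],[0,0,0],40],[[0,0,-0.3],[0,0,0],40],[[0,0,0],[0,0,0],40],[[0,0,0],[0,0,0],40]])

```text
clock: 7.05
eef_pos: [472.2, 129.6, 189.2]
tool_rot: [-3.14, -0.0, 2.734]
force: [-0.0, -0.5, -1.2]
width: 56.7
gripper_force: 65.1
```

Run:
```python
from h import *
s=telemetry.read_state();print(s['torque'],s['qpos'].round(2))
im=get_image("scene");cv2.imwrite("pics/s4.png",cv2.resize(im[120:290,170:400],None,fx=3.4,fy=3.4,interpolation=cv2.INTER_CUBIC))
```

```text
[ 0.01872765  0.03618833 -0.01004529] [ 0.23  0.58 -0.83  1.99  0.58  0.83  0.24]
```

View pics/s4.png

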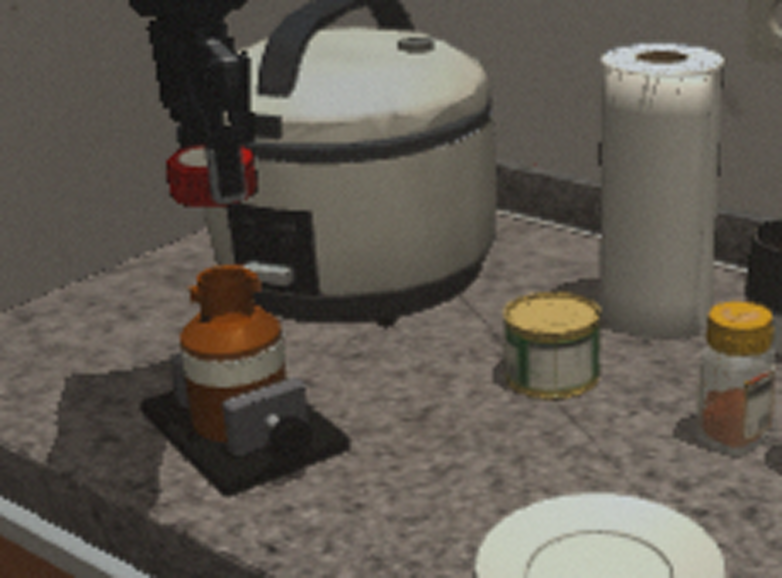

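The lid is off and level in the gripper, at about crop (212,175), and the jar is open below it. I'll turn the wrist back and measure the lid's offset in the hand.

To row units: 0.15 rad / 3.1416 = 0.0477.

Request:
step_hand(increments=[[[0,0,0],[0,0,0.0477],40],[[0,0,0],[0,0,0.0477],40],[[0,0,0],[0,0,0.0477],40],[[0,0,0],[0,0,0.0477],40],[[0,0,0],[0,0,0.0477],40],[[0,0,0],[0,0,0.0477],40],[[0,0,0],[0,0,0.0477],40],[[0,0,0],[0,0,0.0477],40],[[0,0,0],[0,0,0.0477],40],[[0,0,0],[0,0,0.0477],40],[[0,0,0],[0,0,0],40],[[0,0,0],[0,0,0],40]])

```text
clock: 8.3
eef_pos: [472.1, 130.3, 188.7]
tool_rot: [-3.14, 0.001, 1.239]
force: [0.5, -0.0, -0.6]
width: 56.8
gripper_force: 65.1
```

Run:
```python
from h import *
s=telemetry.read_state();im=get_image("wrist");C=cam("wrist",s);hsv=cv2.cvtColor(im,cv2.COLOR_BGR2HSV)
cv2.imwrite("pics/w5.png",im)
h,S,v=[hsv[...,i] for i in range(3)]
red=roi((((h<4)|(h>174))&(S>190)&(v>80)),230,200,400,350)
cs,hi=cv2.findContours(red.astype(np.uint8),cv2.RETR_CCOMP,cv2.CHAIN_APPROX_NONE)
hole=max([k for k,q in zip(cs,hi[0]) if q[3]>=0],key=cv2.contourArea)
p,r=circ(C,hole,s['eef_pos'][2]+26);print("disc",cv2.boundingRect(hole),p,r)
R=Ro.from_euler('xyz',s['tool_rot']).as_matrix()
d=p-s['eef_pos'][:2];print(s['eef_pos'],s['tool_rot'],s['qpos'].round(2),"lid off",d,"tool",R[:2].T@d)
t=np.array([468,-184.3])-p;print("move tool",R[:2].T@t)
```

```text
disc (265, 244, 105, 90) [471.23579356 129.77641538] 21.557732541353754
[472.05965236 130.32505658 188.68835211] [-3.14044230e+00  1.21995421e-03  1.23875940e+00] [-0.04  0.49 -0.41  1.99  0.29  0.72 -0.96] lid off [-0.8238588 -0.5486412] tool [-0.78722675 -0.60001817  0.00165061]
move tool [-2.97976212e+02  9.93205906e+01  2.49264134e-01]
```

To row units: -34 mm is -0.68, -33 mm is -0.66.

Request:
step_hand(increments=[[[-0.66,0.22,0],[0,0,0],40],[[-0.66,0.22,0],[0,0,0],40],[[-0.66,0.22,0],[0,0,0],40],[[-0.66,0.22,0],[0,0,0],40],[[-0.66,0.22,0],[0,0,0],40],[[-0.66,0.22,0],[0,0,0],40],[[-0.66,0.22,0],[0,0,0],40],[[-0.66,0.22,0],[0,0,0],40],[[-0.68,0.226,0],[0,0,0],40],[[0,0,0],[0,0,0],40],[[0,0,0],[0,0,0],40]])

```text
clock: 9.45
eef_pos: [467.7, -184.4, 188.9]
tool_rot: [-3.141, -0.0, 1.234]
force: [-1.0, 0.1, -0.4]
width: 56.7
gripper_force: 65.1
```

Request:
step_hand(increments=[[[0,0,0.5],[0,0,0],40],[[0,0,0.6],[0,0,0],40],[[0,0,0.6],[0,0,0],40],[[0,0,0.6],[0,0,0],40],[[0,0,0.4],[0,0,0],40],[[0,0,0.3],[0,0,0],40],[[0,0,0.2],[0,0,0],40],[[0,0,0.12],[0,0,0],40],[[0,0,0],[0,0,0],40],[[0,0,0],[0,0,0],40]])

```text
clock: 10.45
eef_pos: [468.6, -183.5, 23.8]
tool_rot: [3.141, -0.0, 1.235]
force: [-0.0, 0.5, -1.4]
width: 56.5
gripper_force: 65.1
```

Run:
```python
from h import *
s=telemetry.read_state();print(s['eef_pos'],s['tool_rot'],s['qpos'].round(2))
im=get_image("wrist");cv2.imwrite("pics/w6.png",im)
```

```text
[ 468.63976081 -183.47513292   23.81929482] [ 3.14069320e+00 -2.39023864e-04  1.23533867e+00] [ 0.47  0.78 -0.22  2.07  0.47  0.35 -0.48]
```

View pics/w6.png

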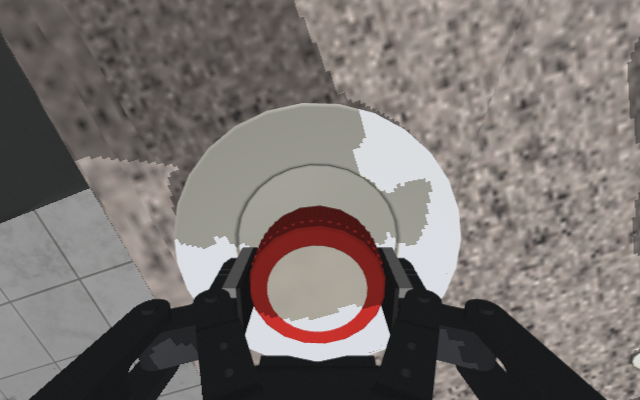

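The lid at (318,285) is laterally centred on the saucer's inner ring, which spans columns 237–398. I'll lower it gently.

To row units: 5 mm is 0.1, 4 mm is 0.08.

Request:
step_hand(increments=[[[0,0,0.1],[0,0,0],40],[[0,0,0.08],[0,0,0],40],[[0,0,0.06],[0,0,0],40],[[0,0,0.03],[0,0,0],40],[[0,0,0.02],[0,0,0],40],[[0,0,0.02],[0,0,0],40],[[0,0,0],[0,0,0],40]])

```text
clock: 11.2
eef_pos: [468.2, -183.7, 7.7]
tool_rot: [-3.142, 0.0, 1.235]
force: [-0.1, -0.3, -0.9]
width: 56.7
gripper_force: 65.1
```

Request:
step_hand(increments=[[[0,0,0.02],[0,0,0],40],[[0,0,0.02],[0,0,0],40],[[0,0,0],[0,0,0],40]])

```text
clock: 11.5
eef_pos: [468.1, -183.7, 5.7]
tool_rot: [-3.142, 0.0, 1.235]
force: [-1.2, 0.2, -0.2]
width: 56.9
gripper_force: 65.1
```

To row units: 0.5 mm is 0.01.

Request:
step_hand(increments=[[[0,0,0.01],[0,0,0],40],[[0,0,0.01],[0,0,0],40],[[0,0,0],[0,0,0],40]])

```text
clock: 11.8
eef_pos: [468.2, -183.6, 4.9]
tool_rot: [3.142, 0.0, 1.235]
force: [0.3, -0.1, -0.4]
width: 56.7
gripper_force: 65.3
```

To row units: 0.5 mm is 0.01.

Request:
step_hand(increments=[[[0,0,0.01],[0,0,0],40],[[0,0,0.01],[0,0,0],40],[[0,0,0],[0,0,0],40]])

```text
clock: 12.1
eef_pos: [468.3, -183.6, 4.6]
tool_rot: [3.141, 0.0, 1.235]
force: [-1.2, 1.5, 9.6]
width: 56.6
gripper_force: 66.1
```

Contact is at about 10 N. I'll release and rise.

Request:
step_hand(increments=[[[0,0,0],[0,0,0],59],[[0,0,0],[0,0,0],62],[[0,0,0],[0,0,0],66],[[0,0,0],[0,0,0],72],[[0,0,0],[0,0,0],78],[[0,0,0],[0,0,0],80],[[0,0,0],[0,0,0],80]])

```text
clock: 12.8
eef_pos: [468.2, -183.6, 3.8]
tool_rot: [-3.142, -0.0, 1.235]
force: [-0.1, 0.3, -0.0]
width: 80.0
gripper_force: 0.0
```

Request:
step_hand(increments=[[[0,0,-0.08],[0,0,0],80],[[0,0,-0.2],[0,0,0],80],[[0,0,-0.4],[0,0,0],80],[[0,0,-0.6],[0,0,0],80],[[0,0,-0.6],[0,0,0],80],[[0,0,-0.6],[0,0,0],80],[[0,0,-0.4],[0,0,0],80],[[0,0,0],[0,0,0],80],[[0,0,0],[0,0,0],80]])

```text
clock: 13.7
eef_pos: [468.1, -183.9, 148.5]
tool_rot: [3.14, 0.0, 1.234]
force: [-0.2, 0.3, -1.2]
width: 80.2
gripper_force: 0.0
```

Run:
```python
from h import *
s=telemetry.read_state();im=get_image("wrist");cv2.imwrite("pics/w7.png",im)
C=cam("wrist",s);hsv=cv2.cvtColor(im,cv2.COLOR_BGR2HSV);h,S,v=[hsv[...,i] for i in range(3)]
red=(((h<4)|(h>174))&(S>190)&(v>80))
c=biggest(red);print(cv2.boundingRect(c))
cs,hi=cv2.findContours(red.astype(np.uint8),cv2.RETR_CCOMP,cv2.CHAIN_APPROX_NONE)
hole=max([k for k,q in zip(cs,hi[0]) if q[3]>=0],key=cv2.contourArea);print("lid",circ(C,hole,31))
```

```text
(284, 159, 66, 64)
lid (array([ 467.67071602, -183.8937859 ]), np.float64(22.075355252439017))
```

View pics/w7.png

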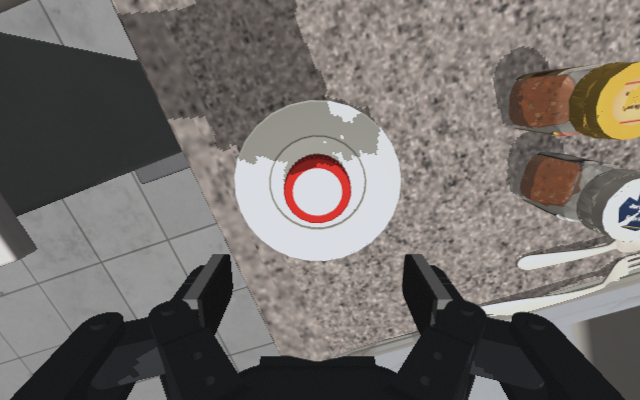

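The lid stands top up at (317,193), inside the ring centred at about (318,181). Its height accounts for the apparent offset: its measured centre is (467.7,-183.9), against the saucer's (468,-184.3). The gripper is clear, so I'll hand the job in.

```bash
python3 -c "
from cell import ctrl, telemetry, get_image, calibration
print(ctrl.finish_job())"
```

```text
the job is handed in; nothing more can be done
None
```

The lid was twisted loose, lifted off and set down top side up within about 1 mm of the saucer's centre, the tin and spice jars were not touched, and the job was handed in at about 14 s (no verdict was returned).

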